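Hold open the locking cap of the amplifier dock's loose bolt

TASK

One of the three hex bolts in the deck of the amplifier dock has worked loose: tap the bolt heads firmly from above until you find the one that gives way under the tap. Then take the grip bar of that bolt's sprung locking cap, swing the cap up to about 60 degrees and finish while still holding it there in the fingers, so that a colleague can get a wrench on the bolt. Do not lift the caps of the tight bolts, and leave the other things on the bench and deck where they are.

Things in the scene. Friction and masses are not known exactly. Their poses are not given: they have to be found in the camera images.
- dock: low grey metal amplifier dock fixed to the bench, 240 mm (its x) by 400 mm (its y), flat deck 40 mm above the bench; origin at the centre of its underside, x points to its rear, where a white amplifier box 46 mm deep, 300 mm wide and 42 mm high stands on the deck (centre 92 mm behind the origin), z up. The three bolts stand in a row along its y: bolt 1 at +y, bolt 2 in the middle, bolt 3 at -y, 130 mm apart
- bolt_1: steel hex bolt 1 (head 25 mm across corners, 13 mm high), upright; origin at the centre of the head's top face, at first 14 mm above the deck (54 mm above the bench). A tight bolt is stopped within about 1.5 mm; the loose one yields to about 3 N, sinks 6 mm and then stays down (it does not spring back). Any of the three may be the loose one; they look alike
- bolt_2: steel hex bolt 2 (head 25 mm across corners, 13 mm high), upright; origin at the centre of the head's top face, at first 14 mm above the deck (54 mm above the bench). A tight bolt is stopped within about 1.5 mm; the loose one yields to about 3 N, sinks 6 mm and then stays down (it does not spring back). Any of the three may be the loose one; they look alike
- bolt_3: steel hex bolt 3 (head 25 mm across corners, 13 mm high), upright; origin at the centre of the head's top face, at first 14 mm above the deck (54 mm above the bench). A tight bolt is stopped within about 1.5 mm; the loose one yields to about 3 N, sinks 6 mm and then stays down (it does not spring back). Any of the three may be the loose one; they look alike
- cap_1: locking cap of bolt 1: flat aluminium frame 36 mm wide, 85 long, 5 thick, lying on the deck round the bolt head, which stands above it. Origin on the hinge axis, 38 mm behind the bolt's axis (dock's +x), 6 mm above the deck; y is the hinge axis. Shut, its axes are parallel to the dock's. Its front end swings up and rearward, 0 to 92 degrees; a spring (1 to 2.5 N at the bar) shuts it when let go
- cap_2: locking cap of bolt 2: flat aluminium frame 36 mm wide, 85 long, 5 thick, lying on the deck round the bolt head, which stands above it. Origin on the hinge axis, 38 mm behind the bolt's axis (dock's +x), 6 mm above the deck; y is the hinge axis. Shut, its axes are parallel to the dock's. Its front end swings up and rearward, 0 to 92 degrees; a spring (1 to 2.5 N at the bar) shuts it when let go
- cap_3: locking cap of bolt 3: flat aluminium frame 36 mm wide, 85 long, 5 thick, lying on the deck round the bolt head, which stands above it. Origin on the hinge axis, 38 mm behind the bolt's axis (dock's +x), 6 mm above the deck; y is the hinge axis. Shut, its axes are parallel to the dock's. Its front end swings up and rearward, 0 to 92 degrees; a spring (1 to 2.5 N at the bar) shuts it when let go
- bar_1 (a point): centre of cap 1's grip bar: round, 40 mm long, 12 thick, parallel to the hinge axis; in the cap's frame 85 mm in front of (-x) and 24 mm above the hinge, at first 70 mm above the bench, 24 mm clear of the deck. Pinch it from above on its end faces (fingers closing along the hinge axis, 40 mm apart, outside the frame): it pivots between them as the cap swings, so the gripper can stay vertical
- bar_2 (a point): centre of cap 2's grip bar: round, 40 mm long, 12 thick, parallel to the hinge axis; in the cap's frame 85 mm in front of (-x) and 24 mm above the hinge, at first 70 mm above the bench, 24 mm clear of the deck. Pinch it from above on its end faces (fingers closing along the hinge axis, 40 mm apart, outside the frame): it pivots between them as the cap swings, so the gripper can stay vertical
- bar_3 (a point): centre of cap 3's grip bar: round, 40 mm long, 12 thick, parallel to the hinge axis; in the cap's frame 85 mm in front of (-x) and 24 mm above the hinge, at first 70 mm above the bench, 24 mm clear of the deck. Pinch it from above on its end faces (fingers closing along the hinge axis, 40 mm apart, outside the frame): it pivots between them as the cap swings, so the gripper can stay vertical
- spare_nut: bystander, leave alone: steel ring nut, 22 mm across, 10 mm high, lying on the deck between bolts 1 and 2; origin at the centre of its underside
- standoff: bystander, leave alone: upright brass spacer, 14 mm thick, 28 mm high, standing on the deck between bolts 2 and 3; origin at the centre of its underside
- screwdriver: bystander, leave alone: grey-handled screwdriver lying on the bench; origin at the centre of its underside
- tape: bystander, leave alone: white tape roll, 90 mm across, 22 mm high, on the bench; origin at the centre of its underside
- power_brick: bystander, leave alone: grey power brick, 130 x 60 x 34 mm, on the bench; origin at the centre of its underside
- gel_jar: bystander, leave alone: closed white jar, 60 mm across, 70 mm high, on the bench; origin at the centre of its underside
- mouse: bystander, leave alone: white computer mouse, 100 x 58 x 32 mm, on the bench; origin at the centre of its underside

How it is judged:
By the outcome, as a careful person would: the job done as asked, in the order asked, and still so for the second after the job is handed in, while the arm keeps its last pose, push and grip.
It also fails if it takes over 45 s, if anything falls off the work surface, if the arm or the gripper's body presses on something with over 40 N, if the wrist force passes 120 N, or if a joint passes its speed limit or range.

ROBOT

A 7-joint arm with a two-finger parallel gripper is mounted at the origin on the work surface. World frame = base frame: x ahead of the robot, y to its left, z up, the work surface at z = 0. Lengths are in m, angles in rad, forces in N, time in s.
With the tool pointing down it reaches from about 0.35 to 0.9 m from the base axis. Payload 8.1 kg.
Tool frame: the origin (TCP) lies at the very end of the fingers, on their centre line; the grasp point (between the pads) lies 19 mm behind it; z points along the fingers, y is the line along which they close (so a half turn about z gives the same grasp; the last joint's range is limited). The gripper opens to 92 mm and grips with 3 to 60 N. Pads are 19 mm wide; open, the fingers measure 130 mm over their backs; the gripper's body (75 mm by 190 mm) begins 47 mm behind the grasp point.
Start: joints at [-1.383, 0.434, 0.025, 1.573, -0.012, 1.134, -0.075], TCP at [0.179, 0.599, 0.227] pointing down, gripper open.
Joint ranges: [-2.62, 2.62], [-0.44, 2.09], [-1.27, 1.32], [0.08, 2.57], [-1.32, 4.46], [0.12, 2], [-2.74, 2.74]. Speed limits (rad/s): [2.22, 2.22, 3.01, 3.01, 3.14, 3.14, 3.14].

INTERFACE

Orientations are given as a rotation vector (axis times angle).
In Python, from cell import arm gives the robot as it stands.
- The arm moves only by the tool jog_arm, never from a script. Its argument "rows" is a list of rows, each a list of 3 entries, a list of its own where there are three numbers: the shift along the world's x, y, z in cm, then the turn, a rotation vector about the world's x, y, z in degrees, then the opening, from 0 (shut) to 1 (fully open). A call has 1 to 8 rows; each row is the pose to reach, as a shift and turn from the pose commanded when the call began; what a row does not reach only later rows make up. A row lasts 1/8 s, in which the tool goes at most 62.5 mm and 10.7 degrees, less where a joint would pass 70% of its speed; a pose out of reach is approached as far as the arm can. A call with a gripper value outside its range is refused whole. The fingers move at their own pace and stop on an object; "newtons" is the grip in N (left out, the last holds). Time passes only in rows, so rows that repeat a pose let the fingers close. It gives the time, the measured TCP pose, the force, the opening and the grip force at its end, in the units of the state.
- arm.observe(): the state, without advancing time (a new reading comes with each control period).
- arm.get_image(name): name is "side" or "top" or "wrist"; returns a dict with "img" (480x640x3 uint8, red, green, blue), "depth" (480x640 float32, m along the optical axis (not along the pixel's ray), 0 where there is no reading), "fx", "fy", "cx", "cy" (pixels), "dist_coeffs" ([k1, k2, p1, p2, k3] as OpenCV has them; the pictures are not rectified), "rvec" (rotation vector, rad) and "tvec" (3), from world to camera coordinates, as OpenCV has them; the wrist camera has in their place "mount" (4x4, takes a point from camera to tool coordinates, whose origin is the TCP and whose axes are the flange's). Camera axes: x right, y down, z forward; pixel columns grow to the right and rows downward; lengths in m; the calibration is good to about 2 mm. A picture is of the moment at which its call begins: read the wrist's pose just before it.
- arm.sign_off(): hands the job in; it is judged then, once.
The state is a dict: "clock": time; "joints": joint angles; "dq": joint speeds; "joint_efforts": joint torques, N m; "position": TCP position; "ee_rot": TCP orientation; "force": force on the tool from outside, world axes, zero at the start; "ft_torque": the same for the moment, N m; "width": opening from 0.0 (shut) to 1.0 (fully open); "gripper_force": force on a finger pad.
Only numpy, scipy, OpenCV 4.12 (cv2) and the standard library are available. Lean on these libraries where they do the work, as an engineer would, in place of code of your own. Each camera call takes 0.05 s, during which the arm holds its last target. There are 200 camera calls.

## Working session

There is one attempt and no reset: what is moved stays moved. The work goes in short steps, Python scripts to look and compute and a tool call to move; the robot and the scene stay as the last step left them, time stands still between calls to the robot, and variables do not carry over. Pictures are saved under pics/ and viewed, at most 10 in all, crops included, and the job is handed in when it is done.

Besides the shell and the picture viewer there is one more tool, called in YAML: its name, and indented under it one key for each argument. jog_arm: Moves the arm, as the interface text tells. Its arguments: {"type":"object","properties":{"rows":{"type":"array","items":{"type":"array"}},"newtons":{"type":"number"}},"required":["rows"]}

```bash
mkdir -p pics; cat > h.py <<'E'
import numpy as np, cv2, pickle
from cell import arm
def snap(n,tag):
    s=arm.observe(); d=arm.get_image(n); d['state']=s
    pickle.dump(d,open(f'pics/{tag}.pkl','wb')); cv2.imwrite(f'pics/{tag}.png',d['img'][:,:,::-1]); return d
def load(tag): return pickle.load(open(f'pics/{tag}.pkl','rb'))
def ray(d,u,v):
    K=np.array([[d['fx'],0,d['cx']],[0,d['fy'],d['cy']],[0,0,1.]])
    p=cv2.undistortPoints(np.array([[[u,v]]],float),K,np.array(d['dist_coeffs'],float))[0,0]
    r=np.array([p[0],p[1],1])
    if 'mount' in d:
        s=d['state'];R=cv2.Rodrigues(np.array(s['ee_rot'],float))[0];M=np.array(d['mount'])
        return R@M[:3,3]+np.array(s['position']), R@M[:3,:3]@r
    R=cv2.Rodrigues(np.array(d['rvec'],float))[0]
    return -R.T@np.array(d['tvec']).ravel(), R.T@r
def at_z(d,u,v,z):
    o,r=ray(d,u,v); return o+r*(z-o[2])/r[2]
def at_d(d,u,v):
    o,r=ray(d,u,v); return o+r*np.median(d['depth'][int(v)-1:int(v)+2,int(u)-1:int(u)+2])
E
python3 - <<'E'
from h import *
print(arm.observe())
d=snap('top','top0'); snap('side','side0')
print({k:d[k] for k in('fx','cx','cy','rvec','tvec','dist_coeffs')})
E
```

```text
{'clock': 0.0, 'joints': array([-1.38260893,  0.43524306,  0.02496594,  1.57408305, -0.01159777,
        1.13399875, -0.07509968]), 'dq': array([ 0.00029242,  0.00069556,  0.0008725 , -0.00035884,  0.00091576,
        0.0011643 , -0.00054815]), 'joint_efforts': array([ 3.50219898e-04, -6.67861390e+01,  9.85274389e-01, -3.14447844e+01,
       -6.04531635e-02,  4.29125573e-02,  1.62373358e-04]), 'position': array([0.17909779, 0.5982609 , 0.22593785]), 'ee_rot': array([-4.55243795e-01, -3.10834426e+00,  2.48945548e-03]), 'force': array([-0.43407759, -0.96113461,  0.01855398]), 'ft_torque': array([0.01949624, 0.00721299, 0.04443019]), 'gripper_force': 0.0, 'width': 0.9994631703538984}
{'fx': 517.8186221889796, 'cx': 322.92392370665533, 'cy': 235.041803583493, 'rvec': array([ 2.12509222, -2.18668456,  0.12221351]), 'tvec': array([0.03196952, 0.4987549 , 1.32094927]), 'dist_coeffs': array([0.0471171, 0.       , 0.       , 0.       , 0.       ])}
```

View pics/top0.png

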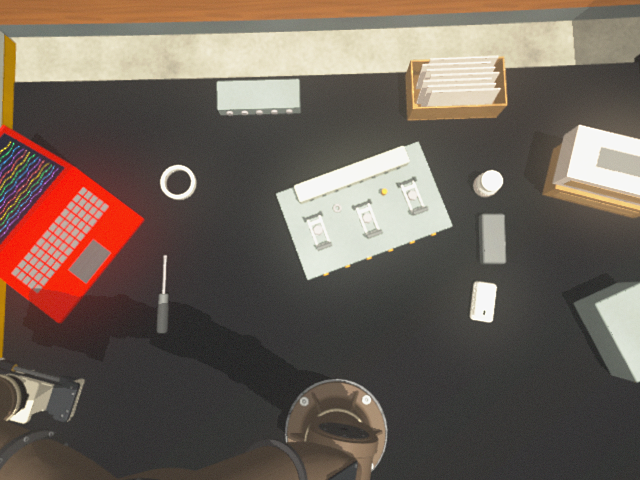

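The dock is in the centre. The caps and bolts are near (318,230), (367,218) and (412,197), with the amplifier box on the far side. I'll enlarge this area.

```bash
python3 - <<'E'
from h import *
d=load('top0'); c=d['img'][135:285,265:465,::-1]
cv2.imwrite('pics/crop0.png',cv2.resize(c,None,fx=4,fy=4,interpolation=cv2.INTER_CUBIC))
E
```

```text
(no output)
```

View pics/crop0.png

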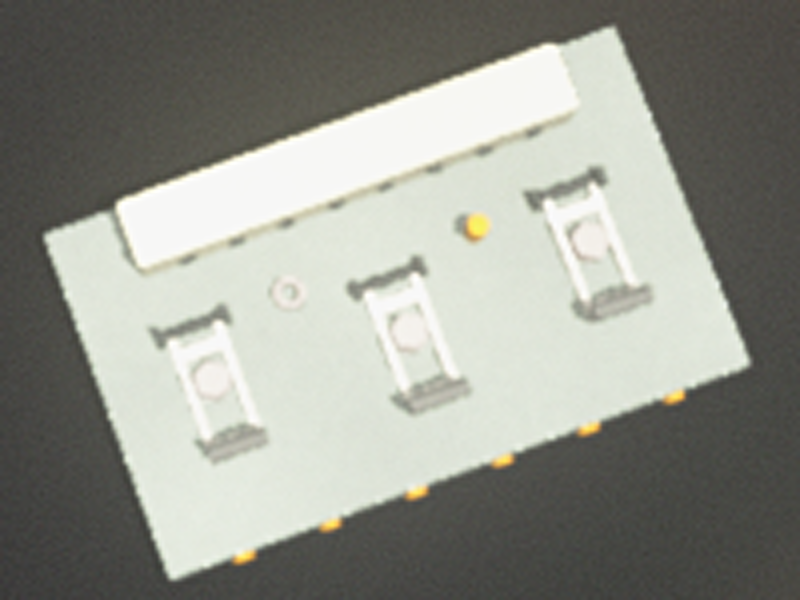

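```bash
python3 - <<'E'
from h import *
d=load('top0'); f=lambda x,y:(265+(x+.5)/4-.5,135+(y+.5)/4-.5)
np.set_printoptions(precision=4,suppress=True)
C=[at_z(d,*f(*p),.04) for p in[(45,233),(170,580),(750,365),(617,27)]]
print('corners',np.array(C)); print([np.linalg.norm(C[i]-C[(i+1)%4]) for i in range(4)])
for a,b in((1,0),(2,3)): v=C[b]-C[a]; print('yaw x',np.degrees(np.arctan2(v[1],v[0])))
for a,b in((1,2),(0,3)): v=C[a]-C[b]; print('yaw -> y',np.degrees(np.arctan2(v[1],v[0]))-90)
print('centre',np.mean(C,0))
for p in[(212,379),(408,331),(590,240)]:
    print('bolt',at_z(d,*f(*p),.054),at_d(d,*f(*p)))
for p in[(237,440),(433,390),(617,300)]: print('bar',at_z(d,*f(*p),.074))
print('deck depth',at_d(d,*f(300,420)))
E
```

```text
corners [[ 0.6129  0.1376  0.04  ]
 [ 0.3844  0.0614  0.04  ]
 [ 0.5124 -0.3165  0.04  ]
 [ 0.7394 -0.242   0.04  ]]
[np.float64(0.24089014416899304), np.float64(0.3989695559059985), np.float64(0.23892226765932142), np.float64(0.4001384649540297)]
yaw x 18.443350458370524
yaw x 18.161975669599556
yaw -> y 18.7131742649499
yaw -> y 18.43019250238997
centre [ 0.5623 -0.0899  0.04  ]
bolt [0.5116 0.0308 0.054 ] [0.5117 0.0308 0.0537]
bolt [ 0.539 -0.096  0.054] [ 0.5391 -0.096   0.0534]
bolt [ 0.5948 -0.2153  0.054 ] [ 0.5947 -0.2152  0.0544]
bar [0.4698 0.0158 0.074 ]
bar [ 0.4979 -0.1087  0.074 ]
bar [ 0.5519 -0.227   0.074 ]
deck depth [ 0.4852 -0.0252  0.0393]
```

jog_arm:
  rows:
    - [[3,-5,0],[0,0,4.4],0]
    - [[6,-10,0],[0,0,8.8],0]
    - [[9,-15,0],[0,0,13.2],0]
    - [[12,-20,0],[0,0,17.6],0]
    - [[15,-25,0],[0,0,22],0]
    - [[18,-30,0],[0,0,26.4],0]
    - [[21,-35,0],[0,0,30.8],0]
    - [[24,-40,0],[0,0,35.2],0]

```text
clock: 1.1
position: [0.4198, 0.197, 0.2267]
ee_rot: [-0.51, 3.1, 0.0]
force: [0.9, 0.6, 0.3]
width: 0.182
gripper_force: 0.0
```

jog_arm:
  rows:
    - [[3,-5.3,0],[0,0,0],0]
    - [[6,-10.6,0],[0,0,0],0]
    - [[9.2,-16.7,0],[0,0,0],0]
    - [[9.2,-16.7,-3],[0,0,0],0]
    - [[9.2,-16.7,-5],[0,0,0],0]
    - [[9.2,-16.7,-5],[0,0,0],0]

```text
clock: 1.85
position: [0.51, 0.0314, 0.1753]
ee_rot: [0.505, -3.097, 0.0]
force: [0.4, 0.6, 0.3]
width: 0.007
gripper_force: 0.0
```

```bash
python3 - <<'E'
from h import *
snap('wrist','w0'); print(arm.observe())
E
```

```text
{'clock': 1.9, 'joints': array([-0.36499051,  0.30469591,  0.25189003,  1.92606948, -0.09368836,
        0.92365494,  1.82678739]), 'dq': array([-0.00764589, -0.02063361,  0.00456415, -0.02265851,  0.0030125 ,
        0.00517471, -0.00187134]), 'joint_efforts': array([ 3.29506751e-01, -4.97246039e+01,  2.90983446e+00, -2.65833539e+01,
        2.71480327e-02, -7.14001665e-02,  3.72865540e-02]), 'position': array([0.5107314 , 0.03174097, 0.17643352]), 'ee_rot': array([ 5.05714016e-01, -3.09894526e+00,  1.14927169e-04]), 'force': array([ 1.17277116, -0.12788785,  0.43393417]), 'ft_torque': array([ 0.03170175,  0.02747205, -0.00963753]), 'gripper_force': 0.0, 'width': 0.004845570966235618}
```

View pics/w0.png

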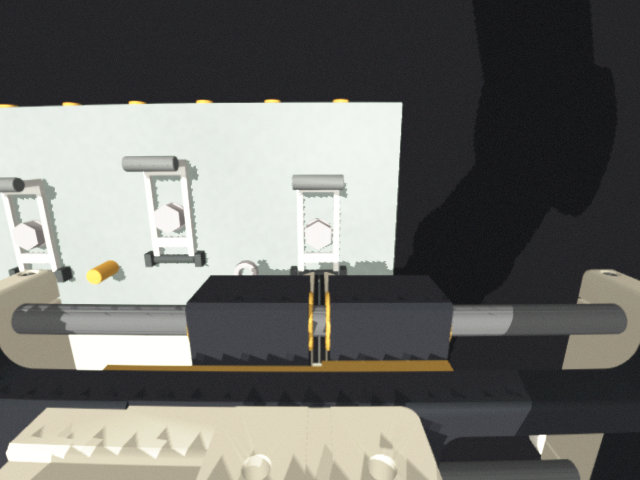

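The wrist view shows bolt 1 at (318,234) with its bar at (318,182), bolt 2 at (170,217) with its bar at (150,164), and bolt 3 at (28,236). The view is aligned with the dock.

```bash
python3 - <<'E'
from h import *
np.set_printoptions(precision=4,suppress=True)
d=load('w0')
for p in[(318,234),(170,217),(28,236)]: print('bolt',at_z(d,*p,.054),at_d(d,*p))
for p in[(318,180),(150,162)]: print('bar',at_z(d,*p,.076),at_d(d,*p))
E
```

```text
bolt [0.508 0.031 0.054] [0.5084 0.0311 0.0525]
bolt [ 0.5338 -0.0934  0.054 ] [ 0.5343 -0.094   0.0525]
bolt [ 0.5906 -0.2109  0.054 ] [ 0.591  -0.2114  0.0533]
bar [0.4629 0.016  0.076 ] [0.463  0.016  0.0747]
bar [ 0.4901 -0.1088  0.076 ] [ 0.4903 -0.1095  0.0744]
```

jog_arm:
  rows:
    - [[0,0,-4],[0,0,0],0]
    - [[0,0,-8],[0,0,0],0]
    - [[0,0,-10.5],[0,0,0],0]
    - [[0,0,-11.3],[0,0,0],0]
    - [[0,0,-11.7],[0,0,0],0]
    - [[0,0,-12],[0,0,0],0]
    - [[0,0,-12.2],[0,0,0],0]
    - [[0,0,-12.2],[0,0,0],0]

```text
clock: 2.9
position: [0.5114, 0.0318, 0.0551]
ee_rot: [-0.506, 3.1, 0.0]
force: [-0.3, -0.1, -0.4]
width: 0.004
gripper_force: 0.0
```

jog_arm:
  rows:
    - [[0,0,-0.15],[0,0,0],0]
    - [[0,0,-0.3],[0,0,0],0]
    - [[0,0,-0.3],[0,0,0],0]

```text
clock: 3.28
position: [0.5114, 0.0318, 0.0517]
ee_rot: [-0.506, 3.1, 0.0]
force: [0.1, 0.4, 0.9]
width: 0.005
gripper_force: 0.4
```

jog_arm:
  rows:
    - [[0,0,-0.15],[0,0,0],0]
    - [[0,0,-0.2],[0,0,0],0]
    - [[0,0,-0.2],[0,0,0],0]

```text
clock: 3.65
position: [0.5113, 0.0318, 0.0497]
ee_rot: [-0.506, 3.101, 0.0]
force: [-0.1, 0.1, 1.1]
width: 0.004
gripper_force: 0.5
```

jog_arm:
  rows:
    - [[0,0,-0.1],[0,0,0],0]
    - [[0,0,-0.2],[0,0,0],0]
    - [[0,0,-0.2],[0,0,0],0]

```text
clock: 4.03
position: [0.5113, 0.0318, 0.0482]
ee_rot: [-0.506, 3.1, 0.0]
force: [-2.0, -0.2, 9.2]
width: 0.003
gripper_force: 4.9
```

jog_arm:
  rows:
    - [[0,0,-0.1],[0,0,0],0]
    - [[0,0,-0.15],[0,0,0],0]
    - [[0,0,-0.15],[0,0,0],0]

```text
clock: 4.4
position: [0.5114, 0.0318, 0.0479]
ee_rot: [-0.505, 3.1, 0.001]
force: [-7.1, 0.3, 29.0]
width: 0.005
gripper_force: 14.4
```

jog_arm:
  rows:
    - [[0,0,2],[0,0,0],0]
    - [[0,0,7],[0,0,0],0]
    - [[0,0,12.85],[0,0,0],0]
    - [[0,0,12.85],[0,0,0],0]
    - [[0,0,12.85],[0,0,0],0]

```text
clock: 5.03
position: [0.5107, 0.0318, 0.1744]
ee_rot: [0.506, -3.1, -0.0]
force: [0.6, -0.9, -0.4]
width: 0.006
gripper_force: 0.0
```

```bash
python3 - <<'E'
from h import *
np.set_printoptions(precision=4,suppress=True)
b=snap('wrist','w1'); a=load('w0')
print(a['state']['position'],b['state']['position'])
for p in[(318,234),(170,217),(28,236)]: 
  for d in(a,b):
    u,v=p; print(p,at_d(d,*p),np.median(d['depth'][v-3:v+4,u-3:u+4]), 'deck',np.median(d['depth'][225:232,260:270]))
E
```

```text
[0.51   0.0314 0.1753] [0.5107 0.0318 0.1744]
(318, 234) [0.5084 0.0311 0.0525] 0.2877548 deck 0.30064195
(318, 234) [0.5105 0.032  0.0469] 0.29294223 deck 0.29975373
(170, 217) [ 0.5343 -0.094   0.0525] 0.28382593 deck 0.30064195
(170, 217) [ 0.5349 -0.0928  0.0534] 0.28258613 deck 0.29975373
(28, 236) [ 0.591  -0.2114  0.0533] 0.28811777 deck 0.30064195
(28, 236) [ 0.5921 -0.2106  0.0527] 0.28710133 deck 0.29975373
```

Bolt 1 sank about 6 mm: its head is now 6.8 mm above my deck reference, down from 12.9, and the other two bolts are unchanged. I'll go to its bar now.

jog_arm:
  rows:
    - [[-2.3,-0.8,0],[0,0,0],0.7]
    - [[-4.55,-1.55,0],[0,0,0],0.7]
    - [[-4.55,-1.55,-1],[0,0,0],0.7]
    - [[-4.55,-1.55,-4],[0,0,0],0.7]
    - [[-4.55,-1.55,-6],[0,0,0],0.7]
    - [[-4.55,-1.55,-6],[0,0,0],0.7]

```text
clock: 5.82
position: [0.4644, 0.0162, 0.1126]
ee_rot: [0.505, -3.096, 0.0]
force: [-1.2, 0.2, 0.7]
width: 0.608
gripper_force: 0.0
```

```bash
python3 - <<'E'
from h import *
snap('wrist','w2'); snap('side','s2'); print(arm.observe()['position'],arm.observe()['width'])
E
```

```text
[0.4658266  0.01627432 0.11439112] 0.6784816932112209
```

View pics/w2.png

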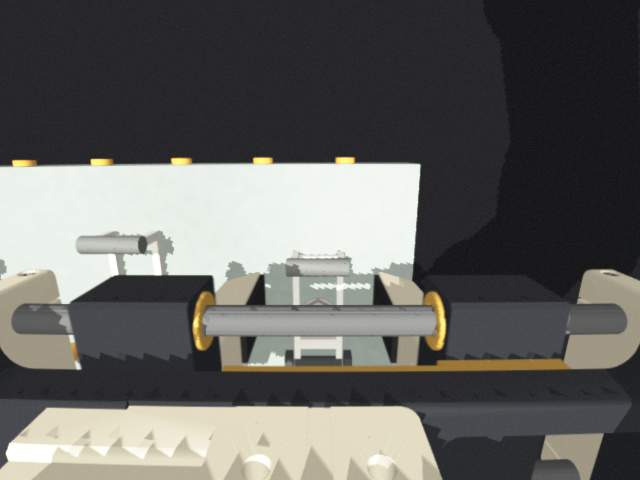

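The bar is at (318,267), centred between the fingers.

```bash
python3 - <<'E'
from h import *
np.set_printoptions(precision=4,suppress=True)
d=load('w2')
for v in(258,267,276): print(at_z(d,318,v,.070),at_d(d,318,v))
E
```

```text
[0.459  0.0148 0.07  ] [0.4592 0.0148 0.0694]
[0.4647 0.0167 0.07  ] [0.4632 0.0162 0.0744]
[0.4704 0.0186 0.07  ] [0.4814 0.0222 0.0393]
```

jog_arm:
  rows:
    - [[0,0,-3],[0,0,0],0.7]
    - [[-0.1,0,-5],[0,0,0],0.7]
    - [[-0.1,0,-6.2],[0,0,0],0.7]
    - [[-0.1,0,-6.2],[0,0,0],0.7]
    - [[-0.1,0,-6.2],[0,0,0],0.3]
    - [[-0.1,0,-6.2],[0,0,0],0.3]
    - [[-0.1,0,-6.2],[0,0,0],0.3]
    - [[-0.1,0,-6.2],[0,0,0],0.3]
  newtons: 20

```text
clock: 6.92
position: [0.4653, 0.0157, 0.0532]
ee_rot: [-0.505, 3.1, -0.001]
force: [0.9, -3.1, 3.9]
width: 0.43
gripper_force: 20.0
```

jog_arm:
  rows:
    - [[0.23,0.08,0.73],[0,0,0],0.3]
    - [[0.52,0.17,1.44],[0,0,0],0.3]
    - [[0.86,0.29,2.11],[0,0,0],0.3]
    - [[1.26,0.42,2.76],[0,0,0],0.3]
    - [[1.72,0.57,3.36],[0,0,0],0.3]
    - [[2.22,0.74,3.93],[0,0,0],0.3]
    - [[2.22,0.74,3.93],[0,0,0],0.3]
  newtons: 25

```text
clock: 7.8
position: [0.4868, 0.023, 0.0923]
ee_rot: [0.505, -3.1, 0.001]
force: [0.5, -5.5, -2.2]
width: 0.431
gripper_force: 25.0
```

jog_arm:
  rows:
    - [[0.54,0.18,0.51],[0,0,0],0.3]
    - [[1.13,0.38,0.97],[0,0,0],0.3]
    - [[1.75,0.57,1.37],[0,0,0],0.3]
    - [[2.4,0.77,1.72],[0,0,0],0.3]
    - [[3.08,1.0,2.01],[0,0,0],0.3]
    - [[3.78,1.23,2.23],[0,0,0],0.3]
    - [[3.78,1.23,2.23],[0,0,0],0.3]
    - [[3.78,1.23,2.23],[0,0,0],0.3]

```text
clock: 8.8
position: [0.5238, 0.0354, 0.1146]
ee_rot: [0.505, -3.099, 0.0]
force: [-3.0, -4.6, 5.2]
width: 0.429
gripper_force: 25.0
```

```bash
python3 - <<'E'
from h import *
d=snap('side','s3'); snap('wrist','w3'); s=arm.observe(); print(s['position'],s['force'],s['width'],s['gripper_force'])
R=cv2.Rodrigues(d['rvec'])[0]
p,_=cv2.projectPoints(np.array([[s['position'][0],s['position'][1],.1]]),d['rvec'],np.array(d['tvec']),np.array([[d['fx'],0,d['cx']],[0,d['fy'],d['cy']],[0,0,1.]]),np.array(d['dist_coeffs']))
u,v=p.ravel().astype(int); print(u,v)
u0=max(0,min(480,u-80)); v0=max(0,min(360,v-60))
c=d['img'][v0:v0+120,u0:u0+160,::-1]; cv2.imwrite('pics/c3.png',cv2.resize(c,None,fx=5,fy=5,interpolation=cv2.INTER_CUBIC))
E
```

```text
[0.52370432 0.03538631 0.11456719] [-3.29321725 -3.82731818  5.00335191] 0.4306100875717672 25.000653862953186
320 211
```

View pics/c3.png

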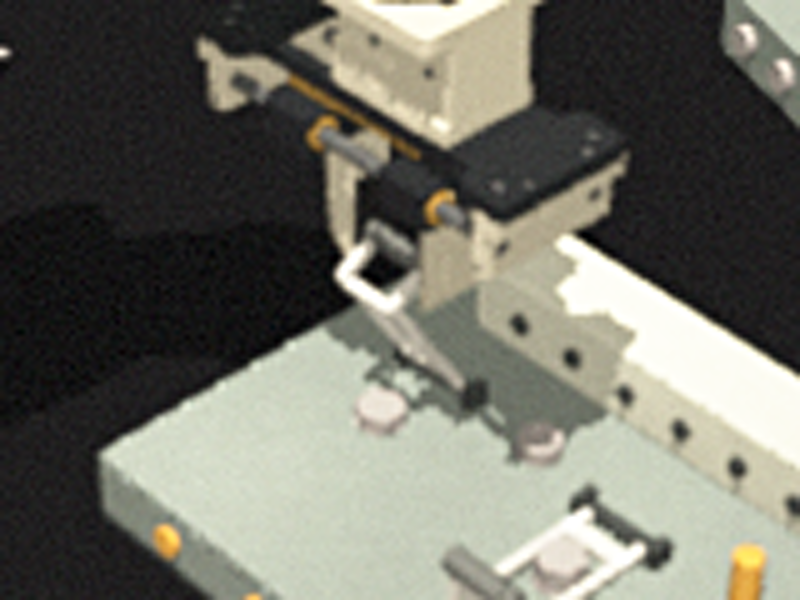

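View pics/w3.png

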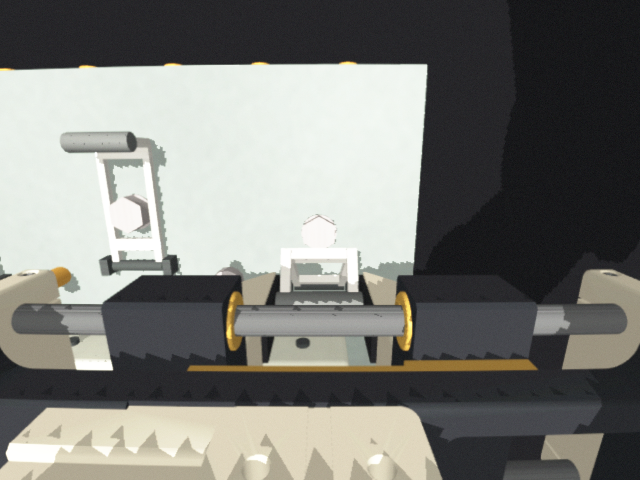

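The side and wrist views show cap 1 raised with its bar still held. The TCP moved 61.6 mm along the dock and 61.4 mm up, which is about 59°.

```bash
python3 -c "
from cell import arm
print(arm.sign_off())"
```

```text
the job is handed in; nothing more can be done
None
```

Bolt 1 was the loose one: it sank about 6 mm under the tap, so I did not tap bolts 2 and 3. Its cap is now held up at about 60° in the fingers, and the job is handed in at about 9 s.

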